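# Unstack the model village and set each building on its plot

### The job

The class's five model buildings (barn, hall, water tank, shed and lookout) were stacked away in two piles on the model's base board. Take the piles apart and stand each building upright on its own plot, the card base of the same shape and slightly larger size, centred on it and square with its edges. Set them down gently: do not drop or topple any.

Things in the scene. Friction and masses are not known exactly. Their poses are not given: they have to be found in the camera images.
- barn: model barn: solid oblong block with a flat roof, kraft cardboard, dark windows along the long walls; 110 (its x, long) x 56 (its y) x 40 mm high, about 0.11 kg. Origin: centre of the underside, z up. Stands on the table at the start, at the bottom of a stack
- hall: model hall: solid square block with a flat cardboard roof, pale card walls, dark windows; 68 x 68 x 40 mm high, about 0.09 kg. Origin: centre of the underside, x and y along its sides, z up. Stands on the table at the start, at the bottom of the other stack
- tank: model water tank: round upright drum of bare ribbed tin, solid, flat top; 48 mm diameter, 36 mm high, about 0.06 kg. Origin: centre of the underside, z up. At the start it stands on the roof of the barn or of the hall
- shed: model shed: small solid oblong block of light wood sticks, flat roof; 60 (its x, long) x 34 (its y) x 36 mm high, about 0.05 kg. Origin: centre of the underside, z up. At the start it stands on the roof of the hall or of the barn, whichever does not carry the tank
- lookout: model lookout tower: smallest block, square and taller than wide, solid wood, dark window slits; 28 x 28 x 50 mm high, about 0.04 kg. Origin: centre of the underside, x and y along its sides, z up. At the start it stands on top of the tank, so that stack is three high
- barn_plot: the barn's plot: the large oblong card base, 126 (its x, long) x 72 (its y) mm, 3 mm thick, pale edge with a tan middle, fixed flat on the table. Origin: centre of its underside on the table (z = 0), so a building on it has its underside at z = 3 mm. Every plot is 8 mm larger all round than the footprint of its building
- hall_plot: the hall's plot: the large square card base, 84 x 84 mm, 3 mm thick, pale edge with a tan middle, fixed flat on the table. Origin: centre of its underside on the table (z = 0), so a building on it has its underside at z = 3 mm. Every plot is 8 mm larger all round than the footprint of its building
- tank_plot: the tank's plot: the round card base, 64 mm diameter, 3 mm thick, pale edge with a tan middle, fixed flat on the table. Origin: centre of its underside on the table (z = 0), so a building on it has its underside at z = 3 mm. Every plot is 8 mm larger all round than the footprint of its building
- shed_plot: the shed's plot: the small oblong card base, 76 (its x, long) x 50 (its y) mm, 3 mm thick, pale edge with a tan middle, fixed flat on the table. Origin: centre of its underside on the table (z = 0), so a building on it has its underside at z = 3 mm. Every plot is 8 mm larger all round than the footprint of its building
- lookout_plot: the lookout's plot: the small square card base, 44 x 44 mm, 3 mm thick, pale edge with a tan middle, fixed flat on the table. Origin: centre of its underside on the table (z = 0), so a building on it has its underside at z = 3 mm. Every plot is 8 mm larger all round than the footprint of its building

How it is judged:
By the outcome, as a careful person would: the job done as asked, in the order asked, and still so for the second after the job is handed in, with the robot touching nothing.
It also fails if it takes over 122 s, if anything falls off the work surface, if the arm or the gripper's body presses on something with over 40 N, if the wrist force passes 120 N, or if a joint passes its speed limit or range.

### The arm

A 6-joint arm with a two-finger parallel gripper is mounted at the origin on the work surface. World frame = base frame: x ahead of the robot, y to its left, z up, the work surface at z = 0. Lengths are in m, angles in rad, forces in N, time in s.
With the tool pointing down it reaches from about 0.325 to 0.9 m from the base axis. Payload 6.1 kg.
Tool frame: the origin (TCP) lies between the finger pads; the fingertips stand 14 mm ahead of it and the grasp point (between the pads) lies 5 mm behind it; z points along the fingers, y is the line along which they close (so a half turn about z gives the same grasp; the last joint's range is limited). The gripper opens to 87 mm and grips with 3 to 60 N. Pads are 19 mm wide; open, the fingers measure 117 mm over their backs; the gripper's body (75 mm by 190 mm) begins 51 mm behind the grasp point.
Start: joints at [1.189, 0.22, 1.526, -0, 1.395, -0.126], TCP at [0.158, 0.605, 0.212] pointing down, gripper open.
Joint ranges: [-2.98, 2.98], [-0.91, 2.08], [0.09, 2.57], [-1.24, 4.39], [0.2, 2.65], [-2.68, 2.68]. Speed limits (rad/s): [2.57, 2.57, 3.01, 3.14, 3.14, 3.14].

### API

Orientations are given as a rotation vector (axis times angle).
In Python, from station import read_state, capture, camera_model, finish_job, look_for, cut_out gives the robot as it stands. The module is installed in compiled form; this text tells all that it offers.
- The arm moves only by the shell command python3 -m creep 'ROWS'. ROWS is JSON, a list of rows, each a list of 7 numbers: the finger opening in m, from 0 to 0.087, then the shift along the tool's x, y, z in m, then the turn, a rotation vector about the tool's x, y, z in rad. A call has 1 to 20 rows; each row is the pose to reach, as a shift and turn from the pose commanded when the call began, along the tool's axes at that moment; what a row does not reach only later rows make up. A row lasts 1/8 s, in which the tool goes at most 62.5 mm and 10.7 degrees, less where a joint would pass 70% of its speed; a pose out of reach is approached as far as the arm can. A call with a gripper value outside its range is refused whole. The fingers move at their own pace and stop on an object; the grip force is fixed at half the most. Time passes only in rows, so rows that repeat a pose let the fingers close. It gives the time, the measured TCP pose, the force, the opening and the grip force at its end, in the units of the state.
- read_state(): the state, without advancing time (a new reading comes with each control period).
- capture(name): name is "scene" or "side" or "wrist"; returns (picture, depth): 400x640x3 uint8, red, green, blue; 400x640 float32, m along the optical axis (not along the pixel's ray), 0 where there is no reading.
- camera_model(name): a dict with "vertical_fov" (degrees; the focal length in pixels is half the picture's height over the tangent of half this angle, whatever the lens; pixels are square), "cx", "cy" (the principal point, pixels), "rvec" (rotation vector, rad) and "tvec" (3), from world to camera coordinates, as OpenCV has them. Camera axes: x right, y down, z forward; pixel columns grow to the right and rows downward; lengths in m; the calibration is good to about 2 mm. A picture is of the moment at which its call begins: read the wrist's pose just before it. camera_model takes no time and is no camera call; for the wrist camera it gives the pose at the moment of the call.
- finish_job(): hands the job in; it is judged then, once.
Trained networks look in the newest picture that a camera, given by its name, has taken for a name from the list of things; names that differ only in an ending like _2 or _b are one class to them, and where a whole thing is asked for, a point or a joint stands for the part that bears it (a point fixed in the world has none). Each returns a list of dicts, best first, with "p" (0 to 1); they miss things now and then, are a little off and sometimes report something else, mostly with a low value. They report only what shows in the picture. A call takes as long as a camera call.
- look_for(query, camera): "box" ([left, top, right, bottom] in pixels, round what is visible of it).
- cut_out(query, camera): "pixels" (400x640 bool, what is visible of it) and "box" ([left, top, right, bottom] in pixels, round what is visible of it).
The state is a dict: "time": time; "q": joint angles; "dq": joint speeds; "joint_efforts": joint torques, N m; "tool_pos": TCP position; "tcp_rot": TCP orientation; "wrist_force": force on the tool from outside, world axes, zero at the start; "moment": the same for the moment, N m; "width": finger opening in m; "grip_force": force on a finger pad.
Only numpy, scipy, OpenCV 4.12 (cv2) and the standard library are available. Lean on these libraries where they do the work, as an engineer would, in place of code of your own. Each camera call takes 0.05 s, during which the arm holds its last target. There are 200 camera calls.

## Working session

There is one attempt and no reset: what is moved stays moved. The work goes in short steps, Python scripts to look and compute and a shell command to move; the robot and the scene stay as the last step left them, time stands still between calls to the robot, and variables do not carry over. Pictures are saved under pics/ and viewed, at most 14 in all, crops included, and the job is handed in when it is done.

```bash
mkdir -p pics; cat > h.py <<'E'
import numpy as np,cv2
from station import *
def cam(n):
    m=camera_model(n);f=200/np.tan(np.radians(m["vertical_fov"])/2)
    R=cv2.Rodrigues(np.array(m["rvec"],float))[0];t=np.array(m["tvec"],float).ravel()
    return f,m["cx"],m["cy"],R,t
def cloud(n,depth,C=None):
    f,cx,cy,R,t=C or cam(n)
    v,u=np.mgrid[0:400,0:640]
    P=np.stack([(u-cx)/f*depth,(v-cy)/f*depth,depth],-1)
    W=(P-t)@R
    W[depth<=0]=np.nan
    return W
def ray(n,u,v,z,C=None):
    f,cx,cy,R,t=C or cam(n)
    d=R.T@np.array([(u-cx)/f,(v-cy)/f,1]);o=-R.T@t
    return o+d*(z-o[2])/d[2]
def save(p,name): cv2.imwrite('pics/'+name,p[:,:,::-1])
E
python3 - <<'E'
from h import *
s=read_state();print(s)
ims=[]
for n in("scene","side","wrist"):
    C=cam(n);p,d=capture(n);save(p,f"a_{n}.png");np.savez(f"a_{n}.npz",p=p,d=d)
    print(n,C[:3],(-C[3].T@C[4]).round(3),C[3][2].round(2))
    for q in ["barn","hall","tank","shed","lookout","barn_plot","hall_plot","tank_plot","shed_plot","lookout_plot"]:
        r=look_for(q,n);print(q,[([int(b) for b in x["box"]],round(float(x["p"]),2)) for x in r[:3]])
E
```

```text
{'time': 0.0, 'q': array([ 1.18889069e+00,  2.21201698e-01,  1.52760012e+00, -2.74952723e-05,
        1.39472321e+00, -1.26114943e-01]), 'dq': array([ 3.12232068e-04,  1.44760883e-04, -4.87630757e-05, -5.88661616e-04,
        8.21486898e-04,  1.99455955e-03]), 'joint_efforts': array([ 1.29586821e-03, -4.94630992e+01, -3.87372816e+01,  6.98649022e-02,
        5.74308832e-02, -1.61273288e-04]), 'tool_pos': array([0.15791186, 0.60405703, 0.21075824]), 'tcp_rot': array([-4.00634292e-01, -3.11547776e+00,  2.94821433e-03]), 'wrist_force': array([-0.53348591, -0.59897319, -0.17656793]), 'moment': array([-0.00923385, -0.03816562,  0.01433101]), 'grip_force': 0.0, 'width': 0.08711048380842387}
scene (np.float64(517.455749332755), 324.92457601033476, 191.13988311609268) [ 1.338 -0.326  1.059] [-0.58  0.26 -0.77]
barn [([352, 134, 389, 177], 0.72)]
hall [([240, 186, 280, 216], 0.87)]
tank [([365, 141, 382, 158], 0.46)]
shed [([244, 170, 277, 199], 0.66), ([239, 190, 281, 217], 0.24)]
lookout [([366, 124, 382, 143], 0.55)]
barn_plot [([374, 186, 428, 216], 0.79), ([356, 134, 387, 177], 0.26)]
ha
[... 290 characters left out ...]
534437845) [ 0.251 -0.8    0.746] [ 0.3   0.73 -0.61]
barn [([235, 174, 282, 203], 0.83)]
hall [([284, 245, 328, 281], 0.55)]
tank [([246, 173, 265, 187], 0.52)]
shed [([293, 238, 317, 264], 0.56)]
lookout [([248, 151, 264, 178], 0.5)]
barn_plot [([289, 165, 324, 190], 0.66)]
hall_plot [([346, 338, 397, 379], 0.56)]
tank_plot [([379, 263, 405, 288], 0.6)]
shed_plot [([347, 337, 394, 384], 0.57), ([244, 152, 262, 156], 0.56)]
lookout_plot [([340, 210, 363, 224], 0.67)]
wrist (np.float64(314.5150534413405), 315.0394581477482, 193.53617726670677) [0.076 0.626 0.384] [ 0.3  -0.08 -0.95]
barn []
hall []
tank []
shed []
lookout []
barn_plot []
hall_plot []
tank_plot []
shed_plot []
lookout_plot []
```

View pics/a_scene.png

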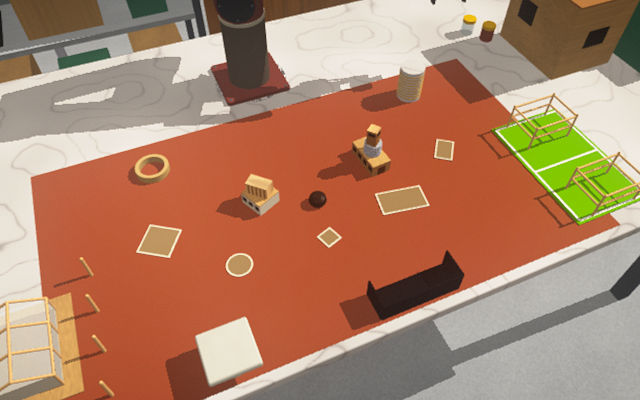

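View pics/a_side.png

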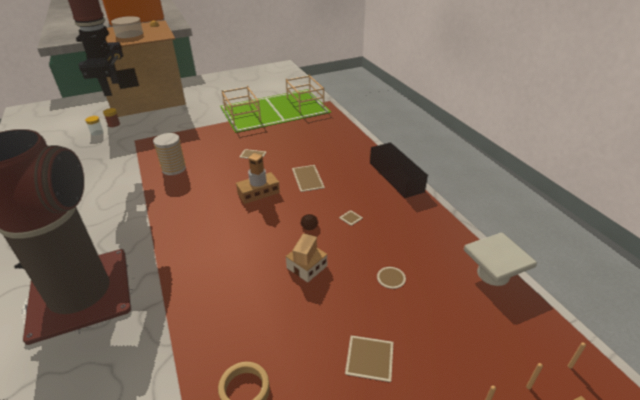

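```bash
python3 - <<'E'
from h import *
# coarse positions; plots via border points height
B={"scene":{"barn":[352,134,389,177],"hall":[240,186,280,216],"tank":[365,141,382,158],"shed":[244,170,277,199],"lookout":[366,124,382,143],"barn_plot":[374,186,428,216],"hall_plot":[136,223,180,258],"tank_plot":[226,252,253,274],"shed_plot":[434,138,454,160],"lookout_plot":[319,227,342,251]},
"side":{"barn":[235,174,282,203],"hall":[284,245,328,281],"tank":[246,173,265,187],"shed":[293,238,317,264],"lookout":[248,151,264,178],"barn_plot":[289,165,324,190],"hall_plot":[346,338,397,379],"tank_plot":[379,263,405,288],"lookout_plot":[340,210,363,224]}}
for n in B:
    d=np.load(f"a_{n}.npz")["d"];W=cloud(n,d)
    for k,b in B[n].items():
        p=W[b[1]:b[3],b[0]:b[2]].reshape(-1,3);p=p[~np.isnan(p[:,0])]
        c=W[(b[1]+b[3])//2,(b[0]+b[2])//2]
        print(n,k,c.round(3),"zmax",np.percentile(p[:,2],98).round(3))
E
```

```text
scene barn [0.504 0.182 0.048] zmax 0.109
scene hall [ 0.528 -0.141  0.037] zmax 0.074
scene tank [0.505 0.188 0.07 ] zmax 0.094
scene shed [ 0.504 -0.129  0.072] zmax 0.077
scene lookout [0.503 0.187 0.127] zmax 0.127
scene barn_plot [0.647 0.204 0.003] zmax 0.005
scene hall_plot [ 0.516 -0.404  0.   ] zmax 0.005
scene tank_plot [ 0.659 -0.242  0.002] zmax 0.005
scene shed_plot [0.53  0.409 0.004] zmax 0.006
scene lookout_plot [ 0.681 -0.015  0.   ] zmax 0.005
side barn [0.474 0.167 0.039] zmax 0.075
side hall [ 0.486 -0.163  0.046] zmax 0.077
side tank [0.47  0.176 0.062] zmax 0.079
side shed [ 0.487 -0.155  0.075] zmax 0.078
side lookout [0.478 0.175 0.113] zmax 0.127
side barn_plot [0.635 0.209 0.004] zmax 0.007
side hall_plot [ 0.519 -0.408  0.005] zmax 0.006
side tank_plot [ 0.667 -0.239  0.001] zmax 0.006
side lookout_plot [ 0.673 -0.018  0.005] zmax 0.006
```

The scene view shows the lookout/tank/barn pile at about (372,145) and the shed/hall pile at (260,195), with a loose dark ball between them at (317,199). All five plots are free: barn (402,200), hall (160,240), tank (239,264), shed (444,149) and lookout (329,237). The side view agrees. Next I'll raise the wrist camera over the board.

```bash
cat > go.py <<'E'
import sys
from h import *
from scipy.spatial.transform import Rotation as Ro
def go(x,y,z,yaw,S=None):
    """yaw: world direction of tool y, deg (mod 180, nearest)"""
    s=S or read_state();R=Ro.from_rotvec(s["tcp_rot"])
    th=np.radians(yaw);cands=[]
    for k in(0,np.pi):
        a=th+k;yv=np.array([np.cos(a),np.sin(a),0]);zv=np.array([0,0,-1.]);xv=np.cross(yv,zv)
        r=(R.inv()*Ro.from_matrix(np.c_[xv,yv,zv])).as_rotvec();cands.append(r)
    cands.sort(key=np.linalg.norm)
    d=R.inv().apply(np.array([x,y,z])-s["tool_pos"])
    yy=R.apply([0,1,0])
    print("shift",d.round(4),"rows",round(np.linalg.norm(d)/.0625,1),"turn",cands[0].round(4),"deg",np.degrees(np.linalg.norm(cands[0])).round(1),"| alt",cands[1].round(3),"| yaw now",np.degrees(np.arctan2(yy[1],yy[0])).round(2),"q6",s["q"][5].round(2),"t",round(s["time"],2),"tcp",s["tool_pos"].round(4))
if __name__=="__main__": go(*map(float,sys.argv[1:5]))
E
python3 go.py 0.5 0.15 0.36 90
```

```text
shift [-0.4458 -0.3534 -0.1482] rows 9.4 turn [ 0.     -0.     -0.2558] deg 14.7 | alt [-0.    -0.     2.886] | yaw now 75.35 q6 -0.13 t 1.65 tcp [0.1581 0.6047 0.2119]
```

```bash
python3 -m creep '[[0.087,0,0,-0.06,0,0,0],[0.087,-0.446,-0.353,-0.148,0,0,-0.256],[0.087,-0.446,-0.353,-0.148,0,0,-0.256],[0.087,-0.446,-0.353,-0.148,0,0,-0.256],[0.087,-0.446,-0.353,-0.148,0,0,-0.256],[0.087,-0.446,-0.353,-0.148,0,0,-0.256],[0.087,-0.446,-0.353,-0.148,0,0,-0.256],[0.087,-0.446,-0.353,-0.148,0,0,-0.256],[0.087,-0.446,-0.353,-0.148,0,0,-0.256],[0.087,-0.446,-0.353,-0.148,0,0,-0.256],[0.087,-0.446,-0.353,-0.148,0,0,-0.256],[0.087,-0.446,-0.353,-0.148,0,0,-0.256],[0.087,-0.446,-0.353,-0.148,0,0,-0.256]]'
cat > shot.py <<'E'
import sys
from h import *
tag=sys.argv[1]
C=cam("wrist");p,d=capture("wrist");save(p,tag+".png")
np.savez(tag+".npz",p=p,d=d,f=C[0],cx=C[1],cy=C[2],R=C[3],t=C[4])
W=cloud("wrist",d,C)
for q in sys.argv[2:]:
    for x in cut_out(q,"wrist")[:2]:
        m=x["pixels"]; w=W[m];w=w[~np.isnan(w[:,0])]
        if len(w)<20: continue
        print(q,round(float(x["p"]),2),[int(b) for b in x["box"]],"med",np.median(w,0).round(3))
E
python3 shot.py w1 barn hall tank shed lookout barn_plot hall_plot tank_plot shed_plot lookout_plot
```

```text
time: 3.28
tool_pos: [0.4994, 0.1516, 0.3595]
tcp_rot: [0.003, -3.141, -0.001]
wrist_force: [-0.2, -0.1, 0.6]
width: 0.0869
grip_force: 0.0
barn 0.6 [325, 99, 362, 172] med [0.457 0.19  0.039]
hall 0.8 [126, 119, 174, 174] med [ 0.482 -0.108  0.037]
tank 0.62 [328, 122, 360, 156] med [0.468 0.187 0.075]
shed 0.74 [98, 124, 158, 170] med [ 0.492 -0.127  0.075]
lookout 0.56 [334, 133, 363, 163] med [0.48  0.193 0.125]
barn_plot 0.59 [306, 201, 379, 245] med [0.637 0.207 0.003]
barn_plot 0.21 [3, 137, 22, 185] med [ 0.524 -0.375  0.003]
hall_plot 0.68 [3, 140, 23, 188] med [ 0.523 -0.375  0.003]
tank_plot 0.78 [82, 219, 117, 248] med [ 0.659 -0.243  0.003]
shed_plot 0.77 [443, 136, 490, 186] med [0.525 0.408 0.002]
lookout_plot 0.64 [212, 229, 234, 238] med [ 0.657 -0.027  0.003]
```

View pics/w1.png

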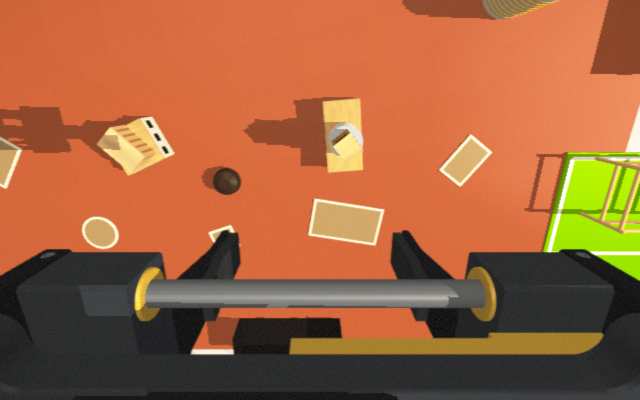

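```bash
python3 go.py 0.5 -0.2 0.36 90
```

```text
shift [ 4.000e-04 -3.504e-01 -1.000e-04] rows 5.6 turn [0.     0.0001 0.0004] deg 0.0 | alt [-0.     0.    -3.141] | yaw now 90.02 q6 -1.43 t 3.83 tcp [0.5003 0.1504 0.3599]
```

The wrist view has the barn pile at (343,135), the hall/shed pile at (135,145), the barn plot at (346,222), the shed plot at (466,160) and the tank plot at (100,233). The fingers partly hide the lookout plot at (222,235). I'll take a second wrist position further right.

```bash
python3 -m creep '[[0.087,0.06,-0.35,0,0,0,0],[0.087,0.06,-0.35,0,0,0,0],[0.087,0.06,-0.35,0,0,0,0],[0.087,0.06,-0.35,0,0,0,0],[0.087,0.06,-0.35,0,0,0,0],[0.087,0.06,-0.35,0,0,0,0],[0.087,0.06,-0.35,0,0,0,0],[0.087,0.06,-0.35,0,0,0,0]]'
python3 shot.py w2 barn hall tank shed lookout barn_plot hall_plot tank_plot shed_plot lookout_plot
cat > fit.py <<'E'
# top-face fit: pixels by cloud height band + xy window -> minAreaRect in world xy at given height
import sys
from h import *
def load(tag):
    z=np.load(tag+".npz");return z["p"],z["d"],(float(z["f"]),float(z["cx"]),float(z["cy"]),z["R"],z["t"])
def plot(tag,xy,r):
    """pale rim + tan middle vs red board: colour segmentation around xy, rect fit of outline at z=3mm"""
    p,d,C=load(tag)
    s=0.0005;n=int(2*r/s);g=(np.arange(n)-n/2)*s
    X,Y=np.meshgrid(xy[0]+g,xy[1]+g,indexing="ij");f,cx,cy,R,t=C
    P=np.stack([X,Y,np.full_like(X,.003)],-1)@R.T+t
    im=cv2.remap(p,(P[...,0]/P[...,2]*f+cx).astype(np.float32),(P[...,1]/P[...,2]*f+cy).astype(np.float32),cv2.INTER_CUBIC)
    ig=im.astype(int);m=((ig[...,1]*1.0/np.maximum(ig[...,0],1))>0.56).astype(np.uint8)
    m&=(ig.max(-1)>110).astype(np.uint8)
    k,l,st,ce=cv2.connectedComponentsWithStats(m)
    i=1+np.argmax(st[1:,4]-50*np.linalg.norm(ce[1:]-n/2,axis=1)*0.2)
    pts=np.argwhere(l==i).astype(np.float32)
    (a,b),(w,h),ang=cv2.minAreaRect(pts)
    if w<h: w,h,ang=h,w,ang+90
    return np.round([xy[0]+(a-n/2)*s,xy[1]+(b-n/2)*s],4),np.round([w*s,h*s],4),round((ang+90)%180-90,1),"centroid",(xy+(pts.mean(0)-n/2)*s).round(4)
def top(tag,xy,r,z0,z1):
    p,d,C=load(tag);W=cloud("wrist",d,C)
    m=(abs(W[...,0]-xy[0])<r)&(abs(W[...,1]-xy[1])<r)&(W[...,2]>z0)&(W[...,2]<z1)
    w=W[m];zz=np.median(w[:,2])
    (a,b),(ww,h),ang=cv2.minAreaRect(w[:,:2].astype(np.float32))
    if ww<h: ww,h,ang=h,ww,ang+90
    return np.round([a,b,zz],4),np.round([ww,h],4),round((ang+90)%180-90,1),len(w),"cen",w[:,:2].mean(0).round(4)
if __name__=="__main__":
    for tag in("w1","w2"):
        print(tag)
        for k,xy,r in(("barn_plot",(.64,.207),.09),("hall_plot",(.517,-.405),.075),("tank_plot",(.663,-.241),.06),("shed_plot",(.528,.408),.065),("lookout_plot",(.677,-.017),.05)):
            try: print(k,*plot(tag,np.array(xy),r))
            except Exception as e: print(k,e)
        for k,xy,r,a,b in(("lookout",(.475,.18),.05,.117,.14),("tank",(.475,.18),.05,.068,.085),("barn",(.475,.18),.09,.033,.046),("shed",(.49,-.15),.06,.068,.085),("hall",(.49,-.15),.07,.034,.046)):
            try: print(k,*top(tag,np.array(xy),r,a,b))
            except Exception as e: print(k,e)
E
python3 fit.py
```

```text
time: 4.82
tool_pos: [0.4404, -0.1994, 0.3598]
tcp_rot: [0.001, 3.142, 0.001]
wrist_force: [0.5, -0.2, 0.4]
width: 0.0867
grip_force: 0.0
barn 0.7 [524, 136, 582, 205] med [0.461 0.173 0.038]
hall 0.65 [330, 154, 380, 211] med [ 0.478 -0.142  0.039]
tank 0.75 [545, 158, 593, 197] med [0.474 0.178 0.065]
shed 0.62 [339, 167, 380, 211] med [ 0.49  -0.135  0.075]
lookout 0.58 [569, 170, 617, 203] med [0.479 0.187 0.115]
barn_plot 0.57 [494, 229, 565, 252] med [0.621 0.198 0.002]
barn_plot 0.26 [545, 158, 587, 195] med [0.474 0.178 0.064]
hall_plot 0.84 [171, 160, 231, 216] med [ 0.515 -0.404  0.003]
tank_plot 0.95 [274, 246, 312, 275] med [ 0.659 -0.244  0.003]
lookout_plot 0.66 [273, 246, 312, 275] med [ 0.659 -0.244  0.003]
w1
barn_plot [0.6388 0.2064] [0.1308 0.0765] 80.7 centroid [0.6388 0.2065]
hall_plot [ 0.5313 -0.3827] [0.0894 0.0387] -33.3 centroid [ 0.5275 -0.3743]
tank_plot [ 0.6603 -0.2443] [0.0693 0.0672] -45.0 centroid [ 0.6603 -0.2443]
shed_plot [0.5248 0.4073] [0.0799 0.0558] -36.8 centroid [0.5248 0.4074]
lookout_plot [ 0.6595 -0.0218] [0.0505 0.0248] -63.4 centroid [ 0
[... 454 characters left out ...]
 [0.62   0.2018]
hall_plot [ 0.5171 -0.4044] [0.0888 0.088 ] -34.0 centroid [ 0.5171 -0.4043]
tank_plot [ 0.6602 -0.2452] [0.0675 0.0675] -90.0 centroid [ 0.6601 -0.2448]
shed_plot [0.5012 0.357 ] [0.0765 0.028 ] 0.0 centroid [0.501  0.3537]
lookout_plot [ 0.7203 -0.0173] [0.0995 0.0125] -90.0 centroid [ 0.7211 -0.0176]
lookout [0.4825 0.194  0.1249] [0.0309 0.0299] 42.1 568 cen [0.4815 0.1919]
tank [0.4785 0.19   0.0754] [0.0479 0.0363] -26.2 497 cen [0.4772 0.1845]
barn [0.4789 0.1947 0.0392] [0.111  0.0591] 4.0 1723 cen [0.4724 0.1882]
shed [ 0.4947 -0.1324  0.0754] [0.0604 0.0346] 45.0 901 cen [ 0.4937 -0.1331]
hall [ 0.4963 -0.1339  0.0395] [0.0692 0.0681] 24.8 789 cen [ 0.4918 -0.137 ]
```

View pics/w2.png

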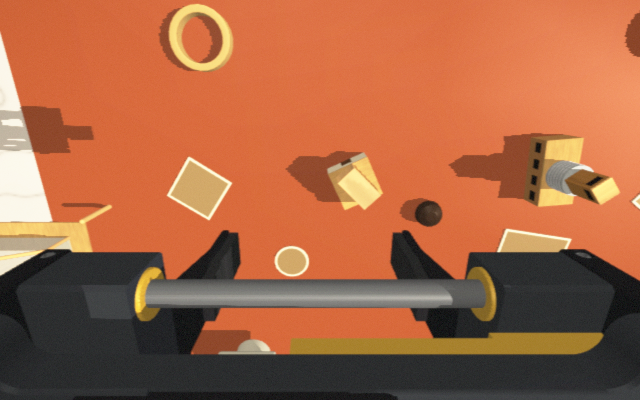

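The second view shows the hall plot at (200,188), the tank plot at (291,261), the hall/shed pile at (355,182) and the barn pile at (565,175). The two views agree to about 0.5 mm on tops and plots. One more shot on the way will show the lookout plot in full.

```bash
python3 -m creep '[[0.087,-0.13,0.25,0,0,0,0],[0.087,-0.13,0.25,0,0,0,0],[0.087,-0.13,0.25,0,0,0,0],[0.087,-0.13,0.25,0,0,0,0],[0.087,-0.13,0.25,0,0,0,0],[0.087,-0.13,0.25,0,0,0,0],[0.087,-0.13,0.25,0,0,0,0]]'
python3 shot.py w3 lookout_plot lookout tank
python3 - <<'E'
from fit import *
print("lp",*plot("w3",np.array((.676,-.017)),.05))
print("bp",*plot("w3",np.array((.64,.207)),.09))
print("tp",*plot("w3",np.array((.66,-.244)),.06))
for k,xy,r,a,b in(("lookout",(.475,.18),.05,.117,.14),("tank",(.475,.18),.05,.068,.085),("barn",(.475,.18),.09,.033,.046)):
    print(k,*top("w3",np.array(xy),r,a,b))
p,d,C=load("w1");W=cloud("wrist",d,C);print("ball",W[182,228].round(3))
E
python3 go.py 0.4826 0.1945 0.2 130; python3 go.py 0.4826 0.1945 0.2 40
```

```text
time: 6.25
tool_pos: [0.5701, 0.0498, 0.3597]
tcp_rot: [0.0, -3.141, 0.001]
wrist_force: [0.3, -0.9, 0.0]
width: 0.087
grip_force: 0.0
lookout_plot 0.86 [267, 191, 293, 217] med [ 0.671 -0.017  0.003]
lookout 0.85 [408, 76, 445, 108] med [0.483 0.19  0.125]
lookout 0.3 [261, 190, 296, 218] med [ 0.671 -0.017  0.003]
tank 0.84 [398, 72, 431, 110] med [0.48  0.18  0.075]
lp [ 0.6723 -0.0172] [0.0489 0.0481] -70.3 centroid [ 0.6723 -0.0172]
bp [0.6389 0.2062] [0.1309 0.0762] 80.6 centroid [0.6389 0.2062]
tp [ 0.6604 -0.2446] [0.0684 0.0669] -53.1 centroid [ 0.6604 -0.2446]
lookout [0.4826 0.1941 0.1253] [0.0291 0.0286] -51.5 626 cen [0.4825 0.1932]
tank [0.4817 0.189  0.0755] [0.0478 0.0341] -4.0 389 cen [0.4801 0.184 ]
barn [0.4792 0.1952 0.0394] [0.1099 0.057 ] 4.8 1976 cen [0.475  0.1907]
ball [0.556 0.007 0.029]
shift [0.0878 0.1452 0.1601] rows 3.7 turn [-3.000e-04  4.000e-04 -6.997e-01] deg 40.1 | alt [0.    0.    2.442] | yaw now 89.91 q6 -1.62 t 6.45 tcp [0.5701 0.0492 0.3601]
shift [0.0878 0.1452 0.1601] rows 3.7 turn [0.000e+00 5.000e-04 8.711e-01] deg 49.9 | alt [-1.00e-03  0.00e+00 -2.27e+00] | yaw now 89.91 q6 -1.62 t 6.45 tcp [0.5701 0.0492 0.3601]
```

View pics/w3.png

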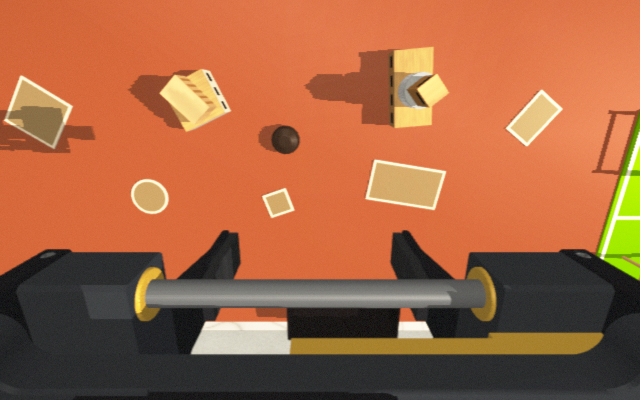

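All three views agree: lookout (0.4826, 0.1943) at yaw 38.5°, barn (0.479, 0.195) at 4.8°, lookout plot (0.6723, -0.0172) at 19.7° in w3 pixel (278,203), and barn plot at pixel (406,185). Now the lookout.

```bash
python3 -m creep '[[0.06,0.0878,0.145,0.16,0,0,-0.673],[0.06,0.0878,0.145,0.16,0,0,-0.673],[0.06,0.0878,0.145,0.16,0,0,-0.673],[0.06,0.0878,0.145,0.16,0,0,-0.673],[0.06,0.0878,0.145,0.16,0,0,-0.673],[0.06,0.0878,0.145,0.16,0,0,-0.673]]'; python3 go.py 0.4826 0.1943 0.1 128.5
```

```text
time: 7.2
tool_pos: [0.4836, 0.1946, 0.2011]
tcp_rot: [-1.034, 2.964, -0.001]
wrist_force: [0.9, 0.8, 0.1]
width: 0.0599
grip_force: 0.0
shift [0.0011 0.0005 0.1011] rows 1.6 turn [-0.0014  0.0016 -0.0006] deg 0.1 | alt [2.000e-03 2.000e-03 3.141e+00] | yaw now 128.47 q6 -2.01 t 7.2 tcp [0.4836 0.1946 0.2011]
```

```bash
python3 -m creep '[[0.06,0.001,0,0.06,0,0,0],[0.06,0.001,0,0.09,0,0,0],[0.06,0.001,0,0.101,0,0,0],[0.06,0.001,0,0.101,0,0,0],[0.02,0.001,0,0.101,0,0,0],[0.02,0.001,0,0.101,0,0,0],[0.02,0.001,0,0.101,0,0,0],[0.02,0.001,0,0.101,0,0,0]]'; python3 go.py 0.6723 -0.0172 0.19 109.7
```

```text
time: 8.2
tool_pos: [0.4819, 0.1948, 0.0992]
tcp_rot: [-1.038, 2.965, -0.0]
wrist_force: [-0.9, -0.3, -0.9]
width: 0.0276
grip_force: 11.0
shift [-0.0167 -0.2845 -0.0907] rows 4.8 turn [-2.000e-04  5.000e-04  3.295e-01] deg 18.9 | alt [-1.000e-03 -0.000e+00 -2.812e+00] | yaw now 128.58 q6 -2.01 t 8.2 tcp [0.4819 0.1948 0.0992]
```

```bash
python3 -m creep '[[0.02,0,0,-0.01,0,0,0],[0.02,0,0,-0.04,0,0,0],[0.02,0,0,-0.08,0,0,0],[0.02,-0.016,-0.284,-0.05,0,0,0.329],[0.02,-0.016,-0.284,-0.05,0,0,0.329],[0.02,-0.016,-0.284,-0.05,0,0,0.329],[0.02,-0.016,-0.284,-0.05,0,0,0.329],[0.02,-0.016,-0.284,-0.05,0,0,0.329],[0.02,-0.016,-0.284,-0.03,0,0,0.329],[0.02,-0.016,-0.284,0,0,0,0.329],[0.02,-0.016,-0.284,0.03,0,0,0.329],[0.02,-0.016,-0.284,0.05,0,0,0.329],[0.02,-0.016,-0.284,0.05,0,0,0.329]]'; python3 go.py 0.6723 -0.0172 0.0275 109.7
```

```text
time: 9.82
tool_pos: [0.6692, -0.0164, 0.0466]
tcp_rot: [0.538, -3.091, -0.002]
wrist_force: [-0.0, 0.2, -0.2]
width: 0.0278
grip_force: 29.9
shift [-0.0027 -0.0018  0.0191] rows 0.3 turn [ 0.0022 -0.0039  0.0011] deg 0.3 | alt [ 6.00e-03  3.00e-03 -3.14e+00] | yaw now 109.76 q6 -2.06 t 9.82 tcp [ 0.6692 -0.0164  0.0466]
```

```bash
python3 -m creep '[[0.02,-0.001,-0.0005,0.008,0,0,0],[0.02,-0.001,-0.0005,0.014,0,0,0],[0.02,-0.001,-0.0005,0.014,0,0,0],[0.02,-0.001,-0.0005,0.014,0,0,0]]'; python3 go.py 0.6723 -0.0172 0.0275 109.7
```

```text
time: 10.32
tool_pos: [0.6727, -0.0176, 0.0353]
tcp_rot: [-0.538, 3.095, -0.0]
wrist_force: [-0.9, -1.0, -0.0]
width: 0.0282
grip_force: 29.9
shift [0.0002 0.0005 0.0078] rows 0.1 turn [-0.0003  0.0005  0.0003] deg 0.0 | alt [-1.000e-03 -0.000e+00 -3.141e+00] | yaw now 109.72 q6 -2.06 t 10.32 tcp [ 0.6727 -0.0176  0.0353]
```

```bash
python3 -m creep '[[0.02,0,0.0005,0.004,0,0,0],[0.02,0,0.0005,0.007,0,0,0],[0.02,0,0.0005,0.0083,0,0,0],[0.02,0,0.0005,0.0083,0,0,0]]'; python3 go.py 0.6723 -0.0172 0.0267 109.7
```

```text
time: 10.82
tool_pos: [0.6722, -0.0171, 0.0264]
tcp_rot: [0.538, -3.095, -0.0]
wrist_force: [-0.7, -0.1, -0.6]
width: 0.0278
grip_force: 29.9
shift [-0.     -0.0002 -0.0003] rows 0.0 turn [ 0.     -0.0001  0.0004] deg 0.0 | alt [ 0.     0.    -3.141] | yaw now 109.72 q6 -2.06 t 10.82 tcp [ 0.6722 -0.0171  0.0264]
```

```bash
python3 -m creep '[[0.02,0,0,0.0006,0,0,0],[0.02,0,0,0.0006,0,0,0],[0.05,0,0,0.0006,0,0,0],[0.05,0,0,0.0006,0,0,0],[0.05,0,0,0.0006,0,0,0],[0.05,0,0,-0.03,0,0,0],[0.087,0,0,-0.08,0,0,0],[0.087,0.103,0.217,-0.23,0,0,0],[0.087,0.103,0.217,-0.23,0,0,0],[0.087,0.103,0.217,-0.23,0,0,0],[0.087,0.103,0.217,-0.23,0,0,0],[0.087,0.103,0.217,-0.23,0,0,0],[0.087,0.103,0.217,-0.23,0,0,0],[0.087,0.103,0.217,-0.23,0,0,0]]'
python3 shot.py w4 tank lookout
python3 - <<'E'
from fit import *
for k,xy,r,a,b in(("lookout",(.672,-.017),.05,.045,.065),("tank",(.475,.19),.05,.068,.085),("barn",(.475,.19),.09,.033,.046)):
    try: print(k,*top("w4",np.array(xy),r,a,b))
    except Exception as e: print(e)
E
python3 go.py 0.479 0.194 0.13 94.8
```

```text
time: 12.58
tool_pos: [0.5022, 0.152, 0.2559]
tcp_rot: [0.538, -3.095, 0.001]
wrist_force: [-0.4, -0.3, 0.0]
width: 0.087
grip_force: 0.0
tank 0.61 [336, 139, 380, 185] med [0.479 0.194 0.075]
tank 0.6 [149, 214, 185, 240] med [ 0.66  -0.006  0.003]
lookout 0.63 [141, 220, 175, 252] med [ 0.665 -0.013  0.046]
lookout [ 0.6719 -0.0175  0.0523] [0.0291 0.0289] -69.3 509 cen [ 0.6706 -0.0166]
tank [0.4817 0.1959 0.0754] [0.0476 0.047 ] 22.3 1401 cen [0.4807 0.1957]
barn [0.4791 0.1951 0.0394] [0.1103 0.0565] 5.2 2496 cen [0.4717 0.1913]
shift [0.0073 0.0478 0.1252] rows 2.1 turn [-1.00e-04 -2.20e-03  2.59e-01] deg 14.8 | alt [ 0.003 -0.    -2.883] | yaw now 109.64 q6 -1.77 t 12.72 tcp [0.5021 0.1515 0.2552]
```

View pics/w4.png

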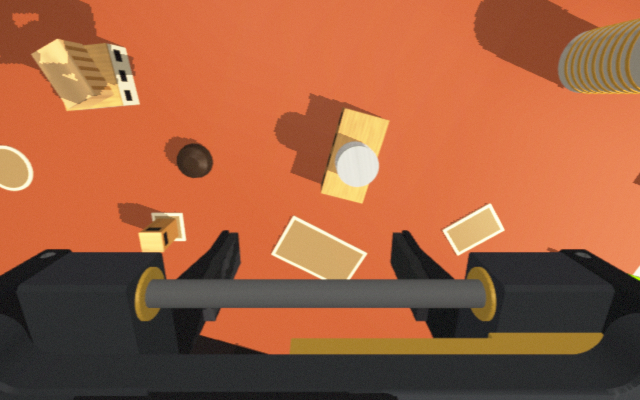

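The lookout stands upright, centred on its plot at pixel (165,235). The bare tank top is at (357,165), centre (0.4812, 0.1958).

```bash
python3 -m creep '[[0.075,0.0047,0.0487,0.12,0,0,0],[0.075,0.0047,0.0487,0.12,0,0,0],[0.075,0.0047,0.0487,0.14,0,0,0],[0.075,0.0047,0.0487,0.17,0,0,0],[0.075,0.0047,0.0487,0.19,0,0,0],[0.075,0.0047,0.0487,0.195,0,0,0],[0.075,0.0047,0.0487,0.195,0,0,0],[0.04,0.0047,0.0487,0.195,0,0,0],[0.04,0.0047,0.0487,0.195,0,0,0],[0.04,0.0047,0.0487,0.195,0,0,0],[0.04,0.0047,0.0487,0.195,0,0,0]]'; python3 go.py 0.6604 -0.2446 0.13 109.7;  python3 go.py 0.6604 -0.2446 0.13 90
```

```text
time: 14.1
tool_pos: [0.4815, 0.1968, 0.062]
tcp_rot: [-0.538, 3.094, 0.0]
wrist_force: [-0.5, 0.5, 1.5]
width: 0.0459
grip_force: 30.0
shift [-0.0195 -0.4759 -0.0679] rows 7.7 turn [-0.0001  0.0008  0.0005] deg 0.1 | alt [-1.000e-03 -0.000e+00 -3.141e+00] | yaw now 109.73 q6 -1.68 t 14.1 tcp [0.4815 0.1968 0.062 ]
shift [-0.0195 -0.4759 -0.0679] rows 7.7 turn [0.     0.0008 0.3443] deg 19.7 | alt [-1.000e-03  0.000e+00 -2.797e+00] | yaw now 109.73 q6 -1.68 t 14.1 tcp [0.4815 0.1968 0.062 ]
```

```bash
python3 -m creep '[[0.04,0,0,-0.01,0,0,0],[0.04,0,0,-0.04,0,0,0],[0.04,0,0,-0.08,0,0,0],[0.04,-0.0195,-0.476,-0.08,0,0,0],[0.04,-0.0195,-0.476,-0.08,0,0,0],[0.04,-0.0195,-0.476,-0.08,0,0,0],[0.04,-0.0195,-0.476,-0.08,0,0,0],[0.04,-0.0195,-0.476,-0.08,0,0,0],[0.04,-0.0195,-0.476,-0.08,0,0,0],[0.04,-0.0195,-0.476,-0.08,0,0,0],[0.04,-0.0195,-0.476,-0.08,0,0,0],[0.04,-0.0195,-0.476,-0.05,0,0,0],[0.04,-0.0195,-0.476,-0.02,0,0,0],[0.04,-0.0195,-0.476,0.01,0,0,0],[0.04,-0.0195,-0.476,0.025,0,0,0],[0.04,-0.0195,-0.476,0.025,0,0,0],[0.04,-0.0195,-0.476,0.025,0,0,0]]'; python3 go.py 0.6604 -0.2446 0.025 109.7
```

```text
time: 16.23
tool_pos: [0.6613, -0.2453, 0.0383]
tcp_rot: [-0.538, 3.093, -0.002]
wrist_force: [0.8, -0.6, -0.4]
width: 0.046
grip_force: 30.0
shift [0.0006 0.0009 0.0133] rows 0.2 turn [-0.0018  0.0016  0.0006] deg 0.1 | alt [-3.000e-03 -3.000e-03 -3.141e+00] | yaw now 109.73 q6 -2.38 t 16.23 tcp [ 0.6613 -0.2453  0.0383]
```

```bash
python3 -m creep '[[0.04,0.0004,0.0006,0.006,0,0,0],[0.04,0.0004,0.0006,0.011,0,0,0],[0.04,0.0004,0.0006,0.0135,0,0,0],[0.04,0.0004,0.0006,0.0135,0,0,0]]'; python3 go.py 0.6604 -0.2446 0.0235 109.7
```

```text
time: 16.73
tool_pos: [0.6598, -0.2444, 0.025]
tcp_rot: [-0.538, 3.095, -0.0]
wrist_force: [-4.8, 2.3, 8.8]
width: 0.0462
grip_force: 30.0
shift [-0.0005 -0.0004  0.0015] rows 0.0 turn [-0.0002  0.0002  0.0005] deg 0.0 | alt [-0.    -0.    -3.141] | yaw now 109.73 q6 -2.38 t 16.73 tcp [ 0.6598 -0.2444  0.025 ]
```

```bash
python3 -m creep '[[0.04,0,0,-0.0006,0,0,0],[0.04,0,0,-0.0006,0,0,0],[0.07,0,0,-0.0006,0,0,0],[0.07,0,0,-0.0006,0,0,0],[0.07,0,0,-0.02,0,0,0],[0.07,0,0,-0.07,0,0,0],[0.07,0.118,0.162,-0.135,0,0,2.696],[0.07,0.118,0.162,-0.135,0,0,2.696],[0.07,0.118,0.162,-0.135,0,0,2.696],[0.07,0.118,0.162,-0.135,0,0,2.696],[0.07,0.118,0.162,-0.135,0,0,2.696],[0.07,0.118,0.162,-0.135,0,0,2.696],[0.07,0.118,0.162,-0.135,0,0,2.696],[0.07,0.118,0.162,-0.135,0,0,2.696],[0.07,0.118,0.162,-0.135,0,0,2.696],[0.07,0.118,0.162,-0.135,0,0,2.696],[0.07,0.118,0.162,-0.135,0,0,2.696],[0.07,0.118,0.162,-0.135,0,0,2.696],[0.07,0.118,0.162,-0.135,0,0,2.696],[0.07,0.118,0.162,-0.135,0,0,2.696]]'; python3 go.py 0.4948 -0.1322 0.06 -44.8
```

```text
time: 19.23
tool_pos: [0.4943, -0.1318, 0.1595]
tcp_rot: [2.858, 1.301, 0.002]
wrist_force: [0.2, -0.8, -0.2]
width: 0.0699
grip_force: 0.0
shift [0.     0.0004 0.0995] rows 1.6 turn [ 0.0018 -0.0006  0.0657] deg 3.8 | alt [ 1.000e-03  3.000e-03 -3.076e+00] | yaw now -41.03 q6 0.3 t 19.23 tcp [ 0.4943 -0.1318  0.1595]
```

```bash
python3 -m creep '[[0.06,0,0,0.02,0,0,0.065],[0.06,0,0,0.06,0,0,0.065],[0.06,0,0,0.09,0,0,0.065],[0.06,0,0,0.1,0,0,0.065],[0.06,0,0,0.1,0,0,0.065],[0.025,0,0,0.1,0,0,0.065],[0.025,0,0,0.1,0,0,0.065],[0.025,0,0,0.1,0,0,0.065],[0.025,0,0,0.1,0,0,0.065]]'; python3 go.py 0.5248 0.4073 0.16 53.2
```

```text
time: 20.35
tool_pos: [0.4943, -0.1319, 0.0587]
tcp_rot: [2.895, 1.217, 0.001]
wrist_force: [-0.4, 0.1, 2.5]
width: 0.0338
grip_force: 30.0
shift [ 0.4066 -0.3554 -0.1016] rows 8.8 turn [ 6.0000e-04 -1.0000e-03  1.4381e+00] deg 82.4 | alt [ 1.000e-03  1.000e-03 -1.704e+00] | yaw now -44.4 q6 0.36 t 20.35 tcp [ 0.4943 -0.1319  0.0587]
```

```bash
python3 -m creep '[[0.025,0,0,-0.01,0,0,0],[0.025,0,0,-0.04,0,0,0],[0.025,0,0,-0.08,0,0,0],[0.025,0.4066,-0.3554,-0.08,0,0,-1.704],[0.025,0.4066,-0.3554,-0.08,0,0,-1.704],[0.025,0.4066,-0.3554,-0.08,0,0,-1.704],[0.025,0.4066,-0.3554,-0.08,0,0,-1.704],[0.025,0.4066,-0.3554,-0.08,0,0,-1.704],[0.025,0.4066,-0.3554,-0.08,0,0,-1.704],[0.025,0.4066,-0.3554,-0.08,0,0,-1.704],[0.025,0.4066,-0.3554,-0.08,0,0,-1.704],[0.025,0.4066,-0.3554,-0.08,0,0,-1.704],[0.025,0.4066,-0.3554,-0.08,0,0,-1.704],[0.025,0.4066,-0.3554,-0.05,0,0,-1.704],[0.025,0.4066,-0.3554,-0.02,0,0,-1.704],[0.025,0.4066,-0.3554,0.01,0,0,-1.704],[0.025,0.4066,-0.3554,0.02,0,0,-1.704],[0.025,0.4066,-0.3554,0.02,0,0,-1.704]]'; python3 go.py 0.5248 0.4073 0.0222 53.2
```

```text
time: 22.6
tool_pos: [0.5243, 0.4065, 0.0379]
tcp_rot: [-0.993, -2.98, 0.002]
wrist_force: [0.0, 0.2, -0.4]
width: 0.0336
grip_force: 30.0
shift [0.0001 0.0009 0.0157] rows 0.3 turn [-0.0013 -0.0004 -0.0009] deg 0.1 | alt [-1.000e-03  2.000e-03  3.141e+00] | yaw now 53.15 q6 -0.39 t 22.6 tcp [0.5243 0.4065 0.0379]
```

```bash
python3 -m creep '[[0.025,0,0.0006,0.007,0,0,0],[0.025,0,0.0006,0.013,0,0,0],[0.025,0,0.0006,0.0155,0,0,0],[0.025,0,0.0006,0.0155,0,0,0]]'; python3 go.py 0.5248 0.4073 0.0222 53.2
```

```text
time: 23.1
tool_pos: [0.5246, 0.4079, 0.0223]
tcp_rot: [-0.991, -2.981, 0.001]
wrist_force: [0.5, -0.5, -0.3]
width: 0.0333
grip_force: 30.0
shift [-0.0005 -0.0004  0.0001] rows 0.0 turn [-0.0004 -0.0001  0.0006] deg 0.0 | alt [ 0.000e+00 -1.000e-03 -3.141e+00] | yaw now 53.23 q6 -0.39 t 23.1 tcp [0.5246 0.4079 0.0223]
```

```bash
python3 -m creep '[[0.025,0,0,0.0006,0,0,0],[0.025,0,0,0.001,0,0,0],[0.025,0,0,0.001,0,0,0]]'
```

```text
time: 23.48
tool_pos: [0.5249, 0.408, 0.0217]
tcp_rot: [0.991, 2.981, 0.0]
wrist_force: [0.9, 0.2, 0.1]
width: 0.0333
grip_force: 30.0
```

```bash
python3 -m creep '[[0.025,0,0,0.0008,0,0,0],[0.025,0,0,0.0008,0,0,0],[0.06,0,0,0.0004,0,0,0],[0.06,0,0,0.0004,0,0,0],[0.06,0,0,0.0004,0,0,0],[0.06,0,0,-0.02,0,0,0],[0.06,0,0,-0.07,0,0,0],[0.087,-0.072,-0.146,-0.25,0,0,-0.728],[0.087,-0.072,-0.146,-0.25,0,0,-0.728],[0.087,-0.072,-0.146,-0.25,0,0,-0.728],[0.087,-0.072,-0.146,-0.25,0,0,-0.728],[0.087,-0.072,-0.146,-0.25,0,0,-0.728],[0.087,-0.072,-0.146,-0.25,0,0,-0.728],[0.087,-0.072,-0.146,-0.25,0,0,-0.728],[0.087,-0.072,-0.146,-0.25,0,0,-0.728]]'
python3 shot.py w5 shed barn
python3 - <<'E'
from fit import *
for k,xy,r,a,b in(("shed",(.525,.407),.055,.033,.046),("barn",(.479,.195),.08,.033,.046)):
    print(k,*top("w5",np.array(xy),r,a,b))
print(*plot("w5",np.array((.525,.407)),.065))
print(*plot("w5",np.array((.639,.206)),.09))
E
python3 go.py 0.479 0.1952 0.1 94.9
```

```text
time: 25.35
tool_pos: [0.4944, 0.2484, 0.2701]
tcp_rot: [0.136, -3.136, 0.001]
wrist_force: [-0.6, -0.1, -0.5]
width: 0.087
grip_force: 0.0
shed 0.6 [403, 164, 455, 217] med [0.521 0.404 0.038]
barn 0.88 [253, 102, 300, 187] med [0.475 0.196 0.039]
shed [0.5242 0.4077 0.0383] [0.0598 0.0361] -36.9 1159 cen [0.5232 0.4073]
barn [0.4794 0.1951 0.0395] [0.1095 0.0565] 5.0 3759 cen [0.4769 0.1952]
[0.5281 0.4117] [0.0795 0.0648] -37.1 centroid [0.5275 0.4113]
[0.6386 0.2065] [0.1305 0.0762] 80.7 centroid [0.6385 0.2072]
shift [ 0.02   -0.0514  0.1707] rows 2.9 turn [-0.0004 -0.0015  0.0013] deg 0.1 | alt [ 2.00e-03 -1.00e-03 -3.14e+00] | yaw now 94.97 q6 -1.34 t 25.5 tcp [0.4948 0.2482 0.2707]
```

View pics/w5.png

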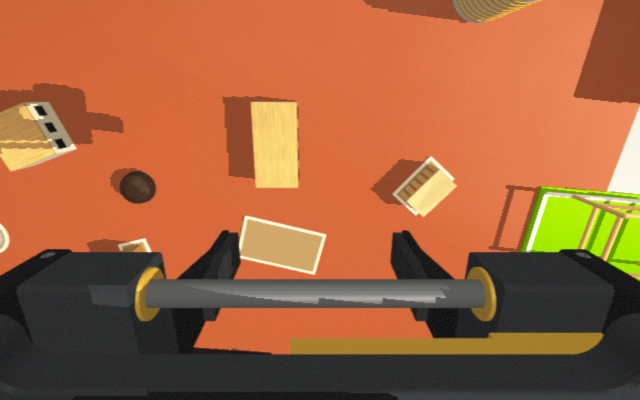

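The shed stands square on its plot at (428,190), centred within 1 mm. The barn is clear at (275,145), centre (0.4793, 0.1951).

```bash
python3 -m creep '[[0.087,0.02,-0.0515,0.12,0,0,0],[0.087,0.02,-0.0515,0.17,0,0,0],[0.087,0.02,-0.0515,0.2,0,0,0],[0.087,0.02,-0.0515,0.22,0,0,0],[0.087,0.02,-0.0515,0.24,0,0,0],[0.087,0.02,-0.0515,0.2485,0,0,0],[0.087,0.02,-0.0515,0.2485,0,0,0],[0.045,0.02,-0.0515,0.2485,0,0,0],[0.045,0.02,-0.0515,0.2485,0,0,0],[0.045,0.02,-0.0515,0.2485,0,0,0],[0.045,0.02,-0.0515,0.2485,0,0,0]]'; python3 go.py 0.6388 0.2064 0.0222 -9.3
```

```text
time: 26.88
tool_pos: [0.4798, 0.195, 0.0234]
tcp_rot: [-0.135, 3.138, 0.0]
wrist_force: [0.2, -0.1, 2.0]
width: 0.0555
grip_force: 30.1
shift [-0.1594 -0.0023  0.0013] rows 2.6 turn [-3.0000e-04  7.0000e-04 -1.3223e+00] deg 75.8 | alt [1.000e-03 0.000e+00 1.819e+00] | yaw now 94.94 q6 -1.42 t 26.88 tcp [0.4798 0.195  0.0234]
```

```bash
python3 -m creep '[[0.045,0,0,-0.01,0,0,0],[0.045,0,0,-0.04,0,0,0],[0.045,0,0,-0.07,0,0,0],[0.045,-0.1594,-0.0023,-0.07,0,0,1.819],[0.045,-0.1594,-0.0023,-0.07,0,0,1.819],[0.045,-0.1594,-0.0023,-0.07,0,0,1.819],[0.045,-0.1594,-0.0023,-0.07,0,0,1.819],[0.045,-0.1594,-0.0023,-0.07,0,0,1.819],[0.045,-0.1594,-0.0023,-0.07,0,0,1.819],[0.045,-0.1594,-0.0023,-0.07,0,0,1.819],[0.045,-0.1594,-0.0023,-0.07,0,0,1.819],[0.045,-0.1594,-0.0023,-0.07,0,0,1.819],[0.045,-0.1594,-0.0023,-0.07,0,0,1.819],[0.045,-0.1594,-0.0023,-0.045,0,0,1.819],[0.045,-0.1594,-0.0023,-0.02,0,0,1.819],[0.045,-0.1594,-0.0023,-0.013,0,0,1.819],[0.045,-0.1594,-0.0023,-0.013,0,0,1.819],[0.045,-0.1594,-0.0023,-0.013,0,0,1.819]]'; python3 go.py 0.6388 0.2064 0.0264 -9.3
```

```text
time: 29.12
tool_pos: [0.6396, 0.2065, 0.0376]
tcp_rot: [2.393, 2.034, 0.003]
wrist_force: [-0.6, -0.9, -1.7]
width: 0.0555
grip_force: 30.0
shift [-0.0003 -0.0008  0.0112] rows 0.2 turn [ 0.002  -0.0007  0.0003] deg 0.1 | alt [ 1.000e-03  3.000e-03 -3.141e+00] | yaw now -9.28 q6 0.36 t 29.12 tcp [0.6396 0.2065 0.0376]
```

```bash
python3 -m creep '[[0.045,0,-0.0003,0.005,0,0,0],[0.045,0,-0.0003,0.008,0,0,0],[0.045,0,-0.0003,0.0095,0,0,0],[0.045,0,-0.0003,0.0105,0,0,0],[0.045,0,-0.0003,0.0105,0,0,0]]'; python3 go.py 0.6388 0.2064 0.0264 -9.3
```

```text
time: 29.75
tool_pos: [0.6381, 0.2063, 0.0264]
tcp_rot: [-2.394, -2.034, 0.001]
wrist_force: [-4.3, -1.0, 5.7]
width: 0.0554
grip_force: 30.0
shift [0.0002 0.0007 0.    ] rows 0.0 turn [-0.0006  0.0003  0.0004] deg 0.0 | alt [-1.000e-03 -1.000e-03 -3.141e+00] | yaw now -9.28 q6 0.36 t 29.75 tcp [0.6381 0.2063 0.0264]
```

```bash
python3 -m creep '[[0.045,0,0,-0.0005,0,0,0],[0.08,0,0,-0.0005,0,0,0],[0.08,0,0,-0.0005,0,0,0],[0.08,0,0,-0.0005,0,0,0],[0.08,0,0,-0.02,0,0,0],[0.08,0,0,-0.07,0,0,0],[0.087,0,0,-0.13,0,0,0],[0.087,-0.383,-0.069,-0.244,0,0,-0.6],[0.087,-0.383,-0.069,-0.244,0,0,-0.6],[0.087,-0.383,-0.069,-0.244,0,0,-0.6],[0.087,-0.383,-0.069,-0.244,0,0,-0.6],[0.087,-0.383,-0.069,-0.244,0,0,-0.6],[0.087,-0.383,-0.069,-0.244,0,0,-0.6],[0.087,-0.383,-0.069,-0.244,0,0,-0.6],[0.087,-0.383,-0.069,-0.244,0,0,-0.6],[0.087,-0.383,-0.069,-0.244,0,0,-0.6]]'
python3 shot.py w6 hall tank
python3 - <<'E'
from fit import *
for k,xy,r,a,b in(("hall",(.496,-.134),.06,.034,.046),("tank",(.66,-.2446),.04,.03,.046)):
    try: print(k,*top("w6",np.array(xy),r,a,b))
    except Exception as e: print(e)
print(*plot("w6",np.array((.517,-.404)),.075))
E
python3 go.py 0.4962 -0.1336 0.022 25.1
```

```text
time: 31.75
tool_pos: [0.5086, -0.16, 0.2702]
tcp_rot: [1.686, 2.65, 0.001]
wrist_force: [-0.0, 0.1, 0.3]
width: 0.087
grip_force: 0.0
hall 0.61 [288, 109, 346, 166] med [ 0.497 -0.132  0.039]
tank 0.67 [363, 226, 393, 272] med [ 0.65  -0.241  0.038]
hall [ 0.4973 -0.1337  0.0395] [0.0681 0.0674] 25.0 2882 cen [ 0.497  -0.1328]
tank [ 0.6538 -0.2477  0.0385] [0.0485 0.0329] -60.2 617 cen [ 0.6535 -0.2452]
[ 0.5169 -0.4078] [0.1858 0.0465] 25.0 centroid [ 0.5168 -0.4075]
shift [ 0.0283 -0.0003  0.2473] rows 4.0 turn [-0.0002 -0.0006  0.0016] deg 0.1 | alt [ 1.00e-03 -0.00e+00 -3.14e+00] | yaw now 25.19 q6 -0.89 t 31.9 tcp [ 0.5086 -0.1592  0.2693]
```

View pics/w6.png

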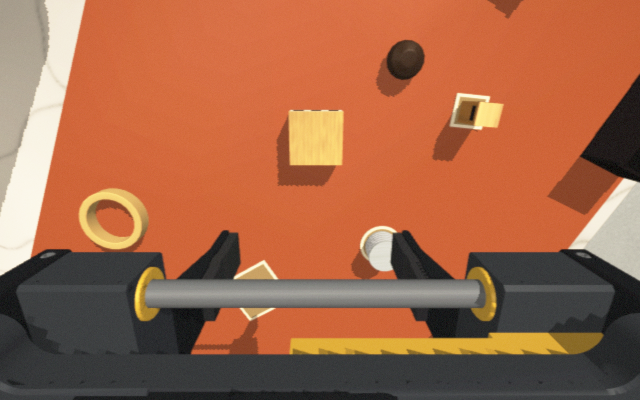

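The hall is clear at (316,137). The tank stands on its plot at (380,247), half hidden by a finger, and the lookout stands at (475,112).

```bash
python3 -m creep '[[0.087,0.0283,0.0004,0.06,0,0,0],[0.087,0.0283,0.0004,0.12,0,0,0],[0.087,0.0283,0.0004,0.17,0,0,0],[0.087,0.0283,0.0004,0.2,0,0,0],[0.087,0.0283,0.0004,0.225,0,0,0],[0.087,0.0283,0.0004,0.24,0,0,0],[0.087,0.0283,0.0004,0.247,0,0,0],[0.087,0.0283,0.0004,0.247,0,0,0],[0.058,0.0283,0.0004,0.247,0,0,0],[0.058,0.0283,0.0004,0.247,0,0,0],[0.058,0.0283,0.0004,0.247,0,0,0]]'; python3 go.py 0.5171 -0.4044 0.0222 56
```

```text
time: 33.28
tool_pos: [0.4973, -0.1349, 0.0232]
tcp_rot: [1.685, 2.65, 0.0]
wrist_force: [-0.3, -0.7, 2.2]
width: 0.0675
grip_force: 30.0
shift [-0.2524 -0.0964  0.0012] rows 4.3 turn [ 0.0006  0.0012 -0.5394] deg 30.9 | alt [ 2.000e-03 -1.000e-03  2.602e+00] | yaw now 25.09 q6 -0.86 t 33.27 tcp [ 0.4973 -0.1349  0.0232]
```

```bash
python3 -m creep '[[0.058,0,0,-0.01,0,0,0],[0.058,0,0,-0.04,0,0,0],[0.058,0,0,-0.07,0,0,0],[0.058,-0.253,-0.0964,-0.07,0,0,-0.5394],[0.058,-0.253,-0.0964,-0.07,0,0,-0.5394],[0.058,-0.253,-0.0964,-0.07,0,0,-0.5394],[0.058,-0.253,-0.0964,-0.07,0,0,-0.5394],[0.058,-0.253,-0.0964,-0.07,0,0,-0.5394],[0.058,-0.253,-0.0964,-0.045,0,0,-0.5394],[0.058,-0.253,-0.0964,-0.02,0,0,-0.5394],[0.058,-0.253,-0.0964,-0.012,0,0,-0.5394],[0.058,-0.253,-0.0964,-0.012,0,0,-0.5394],[0.058,-0.253,-0.0964,-0.012,0,0,-0.5394]]'; python3 go.py 0.5171 -0.4044 0.0262 56
```

```text
time: 34.9
tool_pos: [0.5176, -0.4053, 0.0361]
tcp_rot: [0.918, 3.003, -0.002]
wrist_force: [1.0, 0.5, -0.8]
width: 0.0673
grip_force: 30.0
shift [0.0009 0.0004 0.0099] rows 0.2 turn [-0.0004  0.0021  0.0003] deg 0.1 | alt [-3.000e-03 -1.000e-03 -3.141e+00] | yaw now 56.02 q6 -1.76 t 34.9 tcp [ 0.5176 -0.4053  0.0361]
```

```bash
python3 -m creep '[[0.058,0,0,0.005,0,0,0],[0.058,0,0,0.008,0,0,0],[0.058,0,0,0.0095,0,0,0],[0.058,0,0,0.0095,0,0,0]]'; python3 go.py 0.5171 -0.4044 0.0262 56
```

```text
time: 35.4
tool_pos: [0.5169, -0.4047, 0.0262]
tcp_rot: [-0.918, -3.004, 0.0]
wrist_force: [-3.8, 2.7, 6.3]
width: 0.0673
grip_force: 30.0
shift [0.     0.0004 0.    ] rows 0.0 turn [-0.     -0.      0.0001] deg 0.0 | alt [ 0.    -0.    -3.141] | yaw now 56.01 q6 -1.76 t 35.4 tcp [ 0.5169 -0.4047  0.0262]
```

```bash
python3 -m creep '[[0.058,0,0,-0.0005,0,0,0],[0.085,0,0,-0.0005,0,0,0],[0.085,0,0,-0.0005,0,0,0],[0.085,0,0,-0.0005,0,0,0],[0.085,0,0,-0.02,0,0,0],[0.085,0,0,-0.07,0,0,0],[0.087,0.167,0.11,-0.314,0,0,-0.593],[0.087,0.167,0.11,-0.314,0,0,-0.593],[0.087,0.167,0.11,-0.314,0,0,-0.593],[0.087,0.167,0.11,-0.314,0,0,-0.593],[0.087,0.167,0.11,-0.314,0,0,-0.593],[0.087,0.167,0.11,-0.314,0,0,-0.593],[0.087,0.167,0.11,-0.314,0,0,-0.593],[0.087,0.167,0.11,-0.314,0,0,-0.593]]'
python3 shot.py w7 hall tank
python3 -m creep '[[0.087,-0.1,0.3,0,0,0,0],[0.087,-0.1,0.3,0,0,0,0],[0.087,-0.1,0.3,0,0,0,0],[0.087,-0.1,0.3,0,0,0,0],[0.087,-0.1,0.3,0,0,0,0],[0.087,-0.1,0.3,0,0,0,0],[0.087,-0.1,0.3,0,0,0,0],[0.087,-0.1,0.3,0,0,0,0]]'
python3 shot.py w8 barn shed lookout
python3 - <<'E'
from fit import *
for g in("w7","w8"):
  for k,xy,r,a,b in(("barn",(.6388,.2064),.08,.034,.05),("shed",(.525,.407),.055,.033,.046),("lookout",(.672,-.017),.04,.045,.06),("hall",(.517,-.404),.06,.034,.05),("tank",(.66,-.2446),.045,.03,.046)):
    try: print(g,k,*top(g,np.array(xy),r,a,b))
    except Exception as e: print(g,k,"none")
E
```

```text
time: 37.15
tool_pos: [0.4394, -0.2203, 0.3377]
tcp_rot: [-0.001, -3.14, -0.002]
wrist_force: [0.1, -0.0, -0.4]
width: 0.087
grip_force: 0.0
tank 0.91 [291, 256, 315, 279] med [ 0.644 -0.243  0.037]
time: 38.3
tool_pos: [0.5399, 0.0784, 0.3387]
tcp_rot: [-0.004, -3.141, 0.001]
wrist_force: [-0.1, 1.0, 0.0]
width: 0.0872
grip_force: 0.0
barn 0.67 [358, 187, 435, 232] med [0.632 0.203 0.042]
shed 0.57 [502, 117, 560, 163] med [0.522 0.402 0.037]
lookout 0.6 [104, 201, 146, 238] med [ 0.656 -0.236  0.038]
lookout 0.49 [497, 109, 534, 165] med [0.523 0.393 0.002]
w7 barn [0.6107 0.2113 0.0388] [0.1137 0.0067] 83.6 75 cen [0.6061 0.18  ]
w7 shed [ 0.  0. nan] [0. 0.] 0.0 0 cen [nan nan]
w7 lookout [ 0.  0. nan] [0. 0.] 0.0 0 cen [nan nan]
w7 hall [ 0.5161 -0.4041  0.0425] [0.07   0.0683] -33.6 1881 cen [ 0.5138 -0.4028]
w7 tank [ 0.647  -0.2441  0.0383] [0.0469 0.0235] 90.0 330 cen [ 0.6474 -0.2436]
w8 barn [0.6378 0.207  0.0423] [0.111  0.0568] 80.8 2377 cen [0.6361 0.2059]
w8 shed [0.5245 0.408  0.0382] [0.0605 0.0361] -37.2 1013 cen [0.5237 0.4067]
w8 lookout [ 0.673  -0.0173  0.0523] [0.0291 0.0288] 20.0 331 cen [ 0.6717 -0.0166]
w8 hall [ 0.5286 -0.3784  0.0423] [0.0758 0.0319] -14.0 846 cen [ 0.5233 -0.3787]
w8 tank [ 0.6596 -0.2431  0.0385] [0.0485 0.0477] -70.8 729 cen [ 0.6585 -0.2417]
  return _methods._mean(a, axis=axis, dtype=dtype,
  ret = ret.dtype.type(ret / rcount)
fit.py:27: RuntimeWarning: Mean of empty slice.
  return np.round([a,b,zz],4),np.round([ww,h],4),round((ang+90)%180-90,1),len(w),"cen",w[:,:2].mean(0).round(4)
  ret = um.true_divide(
```

View pics/w7.png

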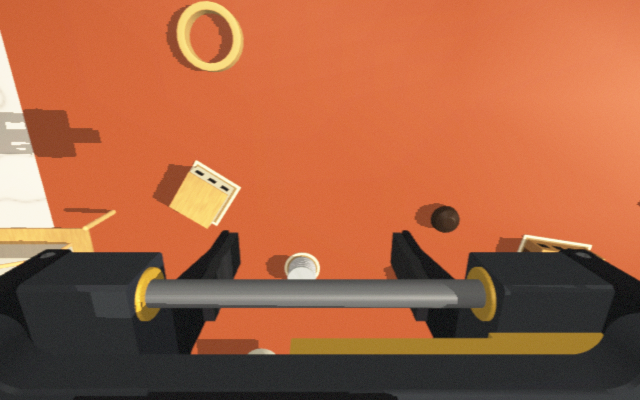

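View pics/w8.png

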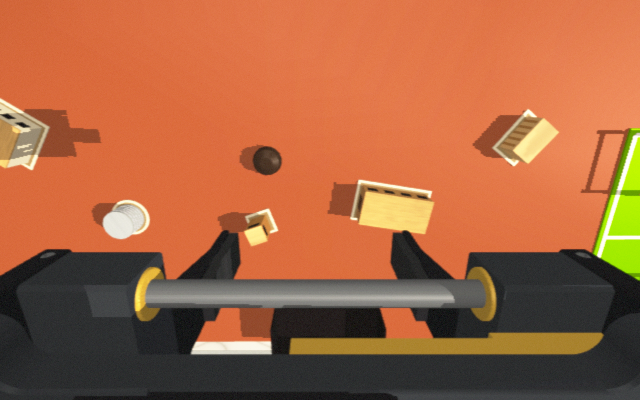

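The final views show all five buildings upright on their plots: hall at (205,195) in w7, and tank (125,220), lookout (257,232), barn (396,208) and shed (527,138) in w8. Each is within about 1.7 mm of its plot centre and within 1° of square, and the arm is clear of everything.

```bash
python3 -c "
from station import *
print(finish_job())"
```

```text
the job is handed in; nothing more can be done
None
```

All five buildings stand upright on their own plots, each within about 2 mm of centre and 1° of square by the last wrist-camera measurements, and the job was handed in at about 39 s of the 122 s allowed.

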